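# Knock a stuck coil block out of its potting mould

### The job

The blue coil block is stuck in the aluminium potting mould. Bring the mould square into the corner between the two steel fences of the knock-out stand, flat on its table, so that its pocket lies over the opening there; then gently push the block out from behind through the hole in the mould's top with the red-handled punch, so that it drops into the yellow tray below. Leave the mould sitting flat and square in the corner and put the punch back upright in its black holder, and leave the other things on the bench where they are.

Things in the scene. Friction and masses are not known exactly. Their poses are not given: they have to be found in the camera images.
- stand: Fixed base of the grey knock-out stand, 160 x 160 mm. Origin: centre of its underside, 3 to 12 mm above the bench on feet; z up. Table top at z = +50 mm, two steel fences on it 6 mm high: along the +x edge, inner face at x = 60 mm, and the -y edge, inner face at y = -55 mm, each give or take 12 mm: the table with its fences is adjustable, its setting is not given, so feel for the fences.
- tray_floor (a point): Centre of the floor of the yellow catch tray (80 x 80 mm inside, walls 12 mm high) on the stand's base, 46 mm below the table's top. In the table, a 28 x 28 mm square opening lies over the tray, in the fence corner: its centre is 28 mm from each fence's inner face, so the mould's pocket lies over it when the mould touches both fences squarely. Nowhere else can the block drop.
- mould: Loose aluminium mould, 56 x 56 x 40 mm, 0.28 to 0.46 kg, mouth down on the stand's table, up to 0.35 rad out of square. Origin: centre of the underside, z up. Pocket 25.5 mm square, 24 mm deep, open below; top wall 16 mm thick. A sprung plunger in its +y side (brass cap) presses on the block 7 mm above the underside and holds it. The mould can be gripped across opposite sides and slid.
- access_hole (a point): Centre of the round 10.5 mm access hole (1 mm chamfer) at the mould's top face, 40 mm above its underside; the hole runs straight down through the 16 mm top wall into the pocket.
- core: Blue potted coil block, 24 x 24 x 20 mm, 40 g, stuck in the mould's pocket with its lower face 1 to 3 mm above the mould's underside. Origin: centre of its underside. Pushed straight down it moves stiffly, at roughly 4 to 12 N; it drops free only when the punch is pushed in almost fully (some 3 to 7 mm short of the handle meeting the mould's top).
- punch: Loose punch, 80 g, upright in its holder: round steel shank 8 mm thick, 38 mm long, below a red square handle 20 x 20 x 58 mm. Origin: tip of the shank; z up to the handle, x, y square to its flats. In the holder the handle rests on the holder's top, the tip 14 mm above the bench. Fully pushed in, the handle meets the mould's top and the tip is 2 mm above its underside.
- punch_grip (a point): Point on the punch's axis where the handle is best gripped, 78 mm above the tip (18 mm below the handle's top).
- holder: Fixed black punch holder, block 56 x 56 x 52 mm on a thin 72 mm foot plate. Origin: centre of its underside on the bench; z up. The bench's right-hand upright post stands beyond it, about 0.64 m ahead of the robot and 0.17 m to its right: keep the gripper's body clear of it on the way.
- holder_mouth (a point): Centre of the holder's round 14 mm through bore (2 mm chamfer) at its top face, 52 mm above the bench.
- driver_red: Loose red screwdriver lying on the bench behind the stand, 166 mm long, 25 mm high; a bystander. Origin: centre of its underside.
- tweezers_black: Loose black tweezers lying beyond the holder, 126 mm long, 10 mm high; a bystander. Origin: centre of the underside.
- loupe: Loose black loupe standing in front of the clamp jig, 38 mm across, 35 mm high; a bystander. Origin: centre of its underside.
There are look-alikes about, which are no part of the job. Leave any turquoise look-alike of the punch alone.

How it is judged:
On the way, in this order (a step that is already met when the one before it is completed fails the run):
1. the mould stands flat and square in the fence corner, the block still in it (x of mould in the frame of stand between 0.017 and 0.047 m and y of mould in the frame of stand between -0.042 and -0.012 m and z of mould in the frame of stand between 0.047 and 0.053 m and angle between mould's own z axis and vertical below 0.05 rad and (angle between the x axis of mould and the x axis of stand, either way round below 0.06 rad or angle between the x axis of mould and the y axis of stand, either way round below 0.06 rad) and horizontal distance between core and mould below 0.004 m and z of core in the frame of mould above -0.003 m), for 0.2 s.
2. the punch presses on the block through the access hole (contact force between punch and core above 1 N and horizontal distance between punch and access_hole below 0.008 m), for 0.02 s.
3. the block is out of the mould and in the yellow tray (z of core in the frame of tray_floor between -0.004 and 0.024 m and horizontal distance between core and tray_floor below 0.045 m), for 0.2 s.
At the end, for the whole second after the job is handed in: The block lies in the tray (within 45 mm of its centre); the mould stands flat in the fence corner (within 15 mm of its mid setting, square to the stand within 0.06 rad); the punch is back in its holder (within 6 mm of the bore, tilt under 0.1 rad, handle down within 4 mm); all at rest (all of step 3 and x of mould in the frame of stand between 0.017 and 0.047 m and y of mould in the frame of stand between -0.042 and -0.012 m and z of mould in the frame of stand between 0.047 and 0.053 m and angle between mould's own z axis and vertical below 0.05 rad and (angle between the x axis of mould and the x axis of stand, either way round below 0.06 rad or angle between the x axis of mould and the y axis of stand, either way round below 0.06 rad) and horizontal distance between punch and holder below 0.006 m and angle between punch's own z axis and vertical below 0.1 rad and z of punch in the frame of holder between 0.009 and 0.018 m and linear speed of each of core, mould, punch below 0.02 m/s); the robot touches nothing.
It fails at once if the screwdriver, tweezers or loupe is moved by more than 25 mm (distance of any of driver_red, tweezers_black, loupe from where it was at the start of the episode above 0.025 m).
It fails at once if the punch is rammed against the mould with more than 50 N (contact force between punch and mould above 50 N).
It fails at once if the block is hammered: more than 50 N from the punch (contact force between punch and core above 50 N).
It also fails if it takes over 61 s, if anything falls off the work surface, if the arm or the gripper's body presses on something with over 40 N, if the wrist force passes 120 N, or if a joint passes its speed limit or range.

### The arm

A 6-joint arm with a two-finger parallel gripper is mounted at the origin on a cart in front of the work surface, level with it; the furniture and walls round the work are solid. World frame = base frame: x ahead of the robot, y to its left, z up, the work surface at z = 0. Lengths are in m, angles in rad, forces in N, time in s.
With the tool pointing down it reaches from about 0.35 to 0.775 m from the base axis. Payload 5.5 kg.
Tool frame: the origin (TCP) lies between the finger pads; the fingertips stand 19 mm ahead of it and the grasp point (between the pads) is the TCP; z points along the fingers, x is the direction in which the jaws open and shut, and the axes are right-handed (so a half turn about z gives the same grasp; the last joint's range is limited). The gripper opens to 85 mm and grips with 20 to 120 N. Pads are 22 mm wide; open, the fingers measure 114 mm over their backs; the gripper's body (76 mm by 85 mm) begins 54 mm behind the grasp point. The pads swing forward as they close: fully open they stand 13 mm farther back than shut.
Start: joints at [1.205, 0.313, 0.046, 1.304, 0, 1.431], TCP at [0.129, 0.56, 0.213] pointing down, gripper open.
Joint ranges: [-2.76, 2.76], [-0.86, 1.69], [-1.03, 1.26], [-2.2, 2.34], [-1.47, 1.5], [-3.14, 3.14]. Speed limits (rad/s): [2.57, 2.57, 3.14, 3.14, 3.14, 3.14].

### API

Orientations are given as a unit quaternion [w, x, y, z].
In Python, from workcell import env gives the robot as it stands. The module is installed in compiled form; this text tells all that it offers.
- The arm moves only by the tool carry_out, never from a script. Its argument "steps" is a list of rows, each a list of 7 numbers: the gripper command: -1 is shut, 1 is fully open, values between are in proportion, then the shift along the tool's x, y, z in m, then the turn, a rotation vector about the tool's x, y, z in rad. A call has 1 to 20 rows; each row shifts and turns the commanded pose from where the row before left it, along the tool's axes as they then stand; what a row does not reach is not made up. A row lasts 1/8 s, in which the tool goes at most 62.5 mm and 10.7 degrees, less where a joint would pass 70% of its speed; a pose out of reach is approached as far as the arm can. A call with a gripper value outside its range is refused whole. The fingers move at their own pace and stop on an object; "grip_force" is the grip in N (left out, the last holds). Time passes only in rows, so rows that do not move let the fingers close. It gives the time, the measured TCP pose, the force and the opening at its end, in the units of the state.
- env.get_state(): the state, without advancing time (a new reading comes with each control period).
- env.read_camera(name): name is "scene" or "top"; returns a dict with "color" (400x640x3 uint8, red, green, blue), "K" (3x3 intrinsics, pixels), "R" (3x3) and "t" (3): a world point X has camera coordinates R X + t. Camera axes: x right, y down, z forward; pixel columns grow to the right and rows downward; lengths in m; the calibration is good to about 2 mm. A picture is of the moment at which its call begins. There is no depth.
- env.hand_in(): hands the job in, once; it reports no verdict.
The state is a dict: "clock": time; "joint_pos": joint angles; "qvel": joint speeds; "tau": joint torques, N m; "tcp_pos": TCP position; "orientation": TCP orientation; "wrist_force": force on the tool from outside, world axes, zero at the start; "ft_torque": the same for the moment, N m; "finger_gap": finger opening in m.
Only numpy, scipy, OpenCV 4.12 (cv2) and the standard library are available. Lean on these libraries where they do the work, as an engineer would, in place of code of your own. Each camera call takes 0.05 s, during which the arm holds its last target. There are 200 camera calls.

## Working session

There is one attempt and no reset: what is moved stays moved. The work goes in short steps, Python scripts to look and compute and a tool call to move; the robot and the scene stay as the last step left them, time stands still between calls to the robot, and variables do not carry over. Pictures are saved under pics/ and viewed, about 8 in all and at most 12, crops included, and the job is handed in when it is done.

Besides the shell and the picture viewer there is one more tool, called after "Request:" in YAML: its name, and indented under it one key for each argument. carry_out: Moves the arm, as the interface text tells. Its arguments: {"type":"object","properties":{"steps":{"type":"array","items":{"type":"array","items":{"type":"number"}}},"grip_force":{"type":"number"}},"required":["steps"]}

```bash
mkdir -p pics; cat > h.py <<'E'
import numpy as np, cv2
from workcell import env
def snap(name, fn, crop=None, k=1):
    c=env.read_camera(name); np.savez('cam_'+name+'.npz',**c)
    im=c['color'][:,:,::-1]
    if crop: u0,v0,u1,v1=crop; im=im[v0:v1,u0:u1]
    im=cv2.resize(im,None,fx=k,fy=k,interpolation=cv2.INTER_CUBIC)
    cv2.imwrite('pics/'+fn,im); return c
def ray(c,u,v,z):
    d=c['R'].T@np.linalg.inv(c['K'])@np.array([u,v,1.]); o=-c['R'].T@c['t']
    return o+d*(z-o[2])/d[2]
def proj(c,X):
    p=c['K']@(c['R']@np.array(X)+c['t']); return p[:2]/p[2]
E
python3 - <<'E'
from h import *
for n in('scene','top'):
    c=snap(n,n+'1.png',k=1.25); print(n,c['K'].round(1).tolist(),c['R'].round(3).tolist(),(-c['R'].T@c['t']).round(3))
print(env.get_state())
E
```

```text
scene [[476.3, 0.0, 322.3], [0.0, 476.3, 204.7], [0.0, 0.0, 1.0]] [[0.76, -0.65, -0.004], [-0.354, -0.41, -0.841], [0.545, 0.64, -0.542]] [ 0.052 -0.471  0.568]
top [[481.3, 0.0, 320.7], [0.0, 481.3, 199.4], [0.0, 0.0, 1.0]] [[-0.015, -1.0, 0.013], [-0.992, 0.013, -0.123], [0.122, -0.014, -0.992]] [0.425 0.11  1.122]
{'clock': 0.1, 'joint_pos': array([ 1.20536696e+00,  3.13911803e-01,  4.50931958e-02,  1.30363106e+00,
       -2.46158334e-05,  1.43120827e+00]), 'qvel': array([ 0.00139585, -0.00158087,  0.0030747 , -0.00024234, -0.00152099,
       -0.00068983]), 'tau': array([ 3.69284389e-03, -4.81723452e+01,  2.99244905e+01,  1.26928373e-02,
       -6.69669112e-05, -8.53597385e-06]), 'tcp_pos': array([0.12858767, 0.55992454, 0.21180602]), 'orientation': array([ 4.30568521e-04,  7.82280490e-01,  6.22925799e-01, -7.05791409e-04]), 'wrist_force': array([ 0.04403073,  1.16143316, -0.60795213]), 'ft_torque': array([-0.01355624,  0.02446709,  0.03769175]), 'finger_gap': 0.08527003569504255}
```

View pics/top1.png

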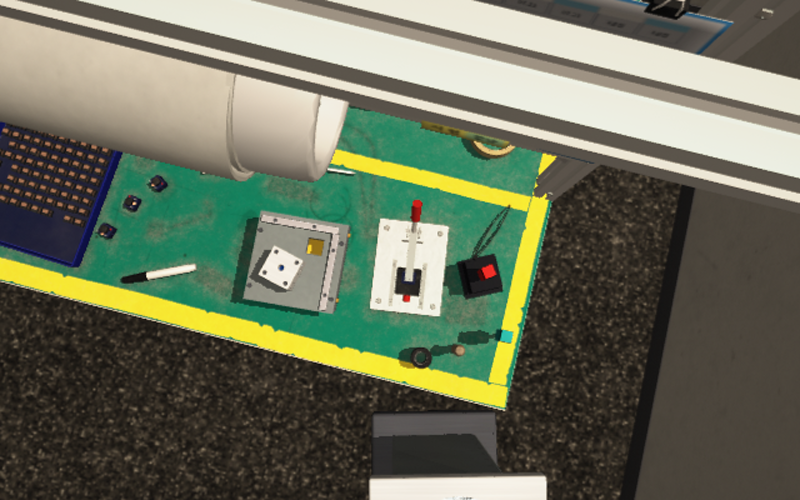

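View pics/scene1.png

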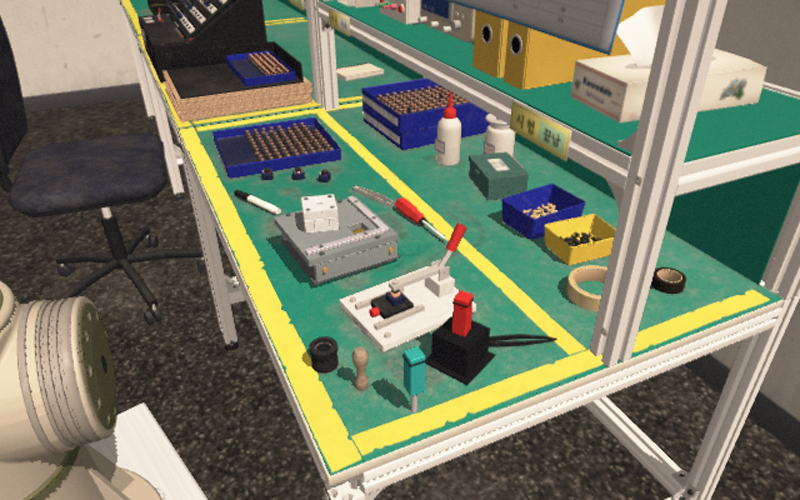

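The top view shows the stand with the mould at about (280,268), the opening at (315,246), the holder with the red punch at (485,275), and the turquoise look-alike at (505,337). I'll enlarge the stand and holder next.

```bash
python3 - <<'E'
import cv2
a=cv2.imread('pics/top1.png')
from h import *
c=np.load('cam_top.npz');im=c['color'][:,:,::-1]
A=cv2.resize(im[162:258,184:290],None,fx=5.5,fy=5.5,interpolation=cv2.INTER_CUBIC)
B=cv2.resize(im[195:245,358:408],None,fx=4,fy=4,interpolation=cv2.INTER_CUBIC)
o=np.zeros((A.shape[0],A.shape[1]+B.shape[1]+5,3),np.uint8);o[:,:A.shape[1]]=A;o[:B.shape[0],A.shape[1]+5:]=B
cv2.imwrite('pics/crop1.png',o);print(o.shape,A.shape)
E
```

```text
(528, 788, 3) (528, 583, 3)
```

View pics/crop1.png

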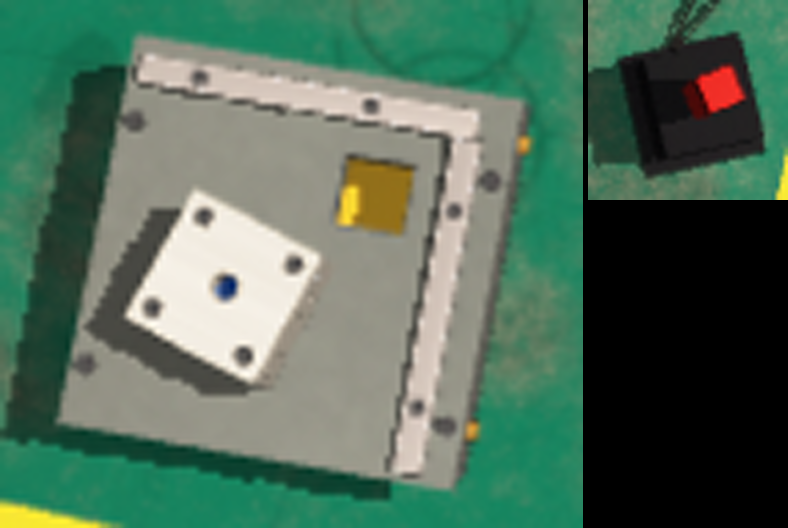

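The crop shows the mould top with corners near (193,190), (322,256), (258,384) and (124,318), and its hole at (227,287). The opening is at (376,195), the fence's inner corner near (446,135), and the red punch handle top at (721,90). The red punch is in the black holder. The turquoise one stands loose, so it isn't the one I want.

```bash
python3 - <<'E'
from h import *
c=np.load('cam_top.npz')
def A(x,y,z): return ray(c,184+(x+.5)/5.5-.5,162+(y+.5)/5.5-.5,z)
def B(x,y,z): return ray(c,358+(x-588+.5)/4-.5,195+(y+.5)/4-.5,z)
def quad(n,P):
    P=np.array(P); print(n,'c',P.mean(0).round(4),'sides',[round(float(np.linalg.norm(P[i]-P[i-1])),4) for i in range(4)],
     'ang',[round(float(np.degrees(np.arctan2(*(P[i]-P[i-1])[[1,0]]))),1) for i in range(4)])
quad('table',[A(*p,.0575) for p in[(138,38),(526,100),(455,488),(58,422)]])
quad('mould',[A(*p,.0975) for p in[(193,190),(322,256),(258,384),(124,318)]])
print('hole',A(227,287,.0975))
quad('open',[A(*p,.0575) for p in[(348,155),(414,167),(404,234),(338,222)]])
print('corner',A(447,135,.0575), 'xfence far',A(133,84,.0575),'yfence far',A(388,470,.0575))
quad('handle',[B(*p,.110) for p in[(697,80),(730,67),(746,100),(713,112)]])
quad('holder',[B(*p,.052) for p in[(620,58),(738,34),(764,146),(648,175)]])
s=np.load('cam_scene.npz')
for n,X in dict(handle=B(721,90,.11),hole=A(227,287,.0975),corner=A(447,135,.0575)).items(): print(n,X.round(4),(proj(s,X)).round(1))
E
```

```text
table c [0.5371 0.2803 0.0575] sides [0.1583, 0.16, 0.1592, 0.161] ang [-10.8, -99.9, 169.5, 79.8]
mould c [0.5229 0.301  0.0975] sides [0.056, 0.0568, 0.055, 0.0581] ang [-27.7, -117.8, 153.7, 63.2]
hole [0.52279037 0.29996835 0.0975    ]
open c [0.5634 0.2476 0.0575] sides [0.0276, 0.0272, 0.0276, 0.0271] ang [-8.2, -101.1, 171.6, 78.9]
corner [0.58735742 0.21892848 0.0575    ] xfence far [0.60992389 0.34626663 0.0575    ] yfence far [0.45235687 0.24252239 0.0575    ]
handle c [ 0.5099 -0.0524  0.11  ] sides [0.0188, 0.0189, 0.0193, 0.0187] ang [24.9, -69.4, -155.9, 109.1]
holder c [ 0.5076 -0.0453  0.052 ] sides [0.0669, 0.0677, 0.0641, 0.0668] ang [12.0, -79.3, -168.9, 103.1]
handle [ 0.5098 -0.0522  0.11  ] [370.8 236.8]
hole [0.5228 0.3    0.0975] [255.5 163.6]
corner [0.5874 0.2189 0.0575] [303.9 184.5]
```

Request:
carry_out:
  steps:
    - [1,-0.0165,0.0442,0,0,0,0]
    - [1,-0.0165,0.0442,0,0,0,0]
    - [1,-0.0165,0.0442,0,0,0,0]
    - [1,-0.0165,0.0442,0,0,0,0]
    - [1,-0.0165,0.0442,0,0,0,0]
    - [1,-0.0165,0.0442,0,0,0,0]
    - [1,-0.0165,0.0442,0,0,0,0]
    - [1,-0.0165,0.0442,0,0,0,0]
    - [1,-0.0165,0.0442,0,0,0,0]
    - [1,-0.0165,0.0442,0,0,0,0]
    - [1,0,0,0,0,0,-0.165]
    - [1,0,0,0,0,0,-0.165]
    - [1,0,0,0,0,0,-0.165]
    - [1,0,0,0,0,0,-0.165]
    - [1,0,0,0,0,0,-0.165]
    - [1,0,0,0,0,0,-0.165]
    - [1,0,0,0,0,0,-0.165]
    - [1,0,0,0,0,0,-0.165]
    - [1,0,0,0,0,0,0]
    - [1,0,0,0,0,0,0]
  grip_force: 40

```text
clock: 2.6
tcp_pos: [0.5224, 0.3006, 0.2123]
orientation: [-0.0, 0.237, 0.971, -0.0]
wrist_force: [0.0, 0.3, 0.2]
finger_gap: 0.0848
```

```bash
cat >> h.py <<'E'
from scipy.spatial.transform import Rotation as Ro
def st():
    s=env.get_state(); w,x,y,z=s['orientation']; R=Ro.from_quat([x,y,z,w]).as_matrix()
    print('t',round(s['clock'],2),'p',s['tcp_pos'].round(4),'psi',np.degrees(np.arctan2(R[1,0],R[0,0])).round(2),'z',R[:,2].round(4),'F',s['wrist_force'].round(2),'gap',round(s['finger_gap'],4),'q',s['joint_pos'].round(2))
    return s,R
def to(x,y,z,psi=None):
    s,R=st(); d=R.T@(np.array([x,y,z])-s['tcp_pos']); print('shift',d.round(4))
    if psi is not None: print('turn',np.radians((np.degrees(np.arctan2(R[1,0],R[0,0]))-psi+180)%360-180).round(4))
E
python3 -c "
from h import *
to(.5228,.3003,.086,152.8)"
```

```text
t 2.6 p [0.5224 0.3006 0.2123] psi 152.54 z [-5.e-04 -1.e-04 -1.e+00] F [0.03 0.33 0.15] gap 0.0848 q [ 0.39  0.37  0.12  1.33  0.   -0.7 ]
shift [-5.000e-04 -1.000e-04  1.263e-01]
turn -0.0046
```

Request:
carry_out:
  steps:
    - [1,0,0,0.03,0,0,-0.005]
    - [1,0,0,0.03,0,0,0]
    - [1,0,0,0.03,0,0,0]
    - [1,0,0,0.025,0,0,0]
    - [1,0,0,0.011,0,0,0]
    - [1,0,0,0,0,0,0]
    - [0,0,0,0,0,0,0]
    - [-0.3,0,0,0,0,0,0]
    - [-0.5,0,0,0,0,0,0]
    - [-1,0,0,0,0,0,0]
    - [-1,0,0,0,0,0,0]
    - [-1,0,0,0,0,0,0]

```text
clock: 4.1
tcp_pos: [0.5226, 0.3007, 0.0866]
orientation: [-0.0, 0.234, 0.972, 0.0]
wrist_force: [0.0, -1.1, 0.7]
finger_gap: 0.0001
```

```bash
python3 -c "
from h import *
to(.5634,.2476,.086,169.65)"
```

```text
t 4.1 p [0.5226 0.3007 0.0866] psi 152.98 z [-0.e+00  1.e-04 -1.e+00] F [ 0.03 -1.07  0.65] gap 0.0001 q [ 0.39  0.43 -0.1   1.04  0.   -0.71]
shift [-0.0605 -0.0287  0.0006]
turn -0.291
```

```bash
python3 -c "
from h import *
snap('scene','s2.png',(180,80,380,230),4)"
```

```text
(no output)
```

View pics/s2.png

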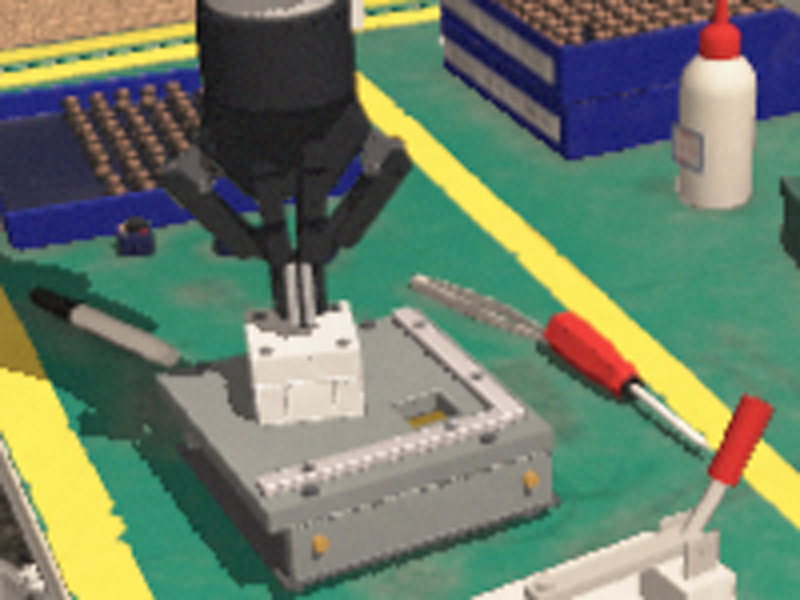

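```bash
python3 - <<'E'
from h import *
c=snap('top','x.png'); s=np.load('cam_scene.npz')
for X in [(.5226,.3007,.0866),(.5226,.3007,.0676),(.5228,.3,.0975)]:
    p=proj(s,X); print(((p-[180,80])*4).round(0), ((proj(c,X)-[184,132])*5).round(0))
a=np.load('cam_scene.npz')['color'][:,:,::-1]
o=np.concatenate([cv2.resize(c['color'][132:252,184:264,::-1],None,fx=5,fy=5,interpolation=2)[:600],cv2.resize(a[145:195,235:280],(400,444),interpolation=2)[:600] if 0 else np.zeros((600,1,3),np.uint8)],1)
b=cv2.imread('pics/scene1.png')[180:245,285:355]; b=cv2.resize(b,(395,367),interpolation=2)
o2=np.zeros((600,800,3),np.uint8);o2[:600,:400]=o[:600,:400];o2[:367,402:797]=b
cv2.imwrite('pics/x2.png',o2)
E
```

```text
[303. 352.] [207. 412.]
[305. 383.] [215. 416.]
[302. 334.] [204. 409.]
```

View pics/x2.png

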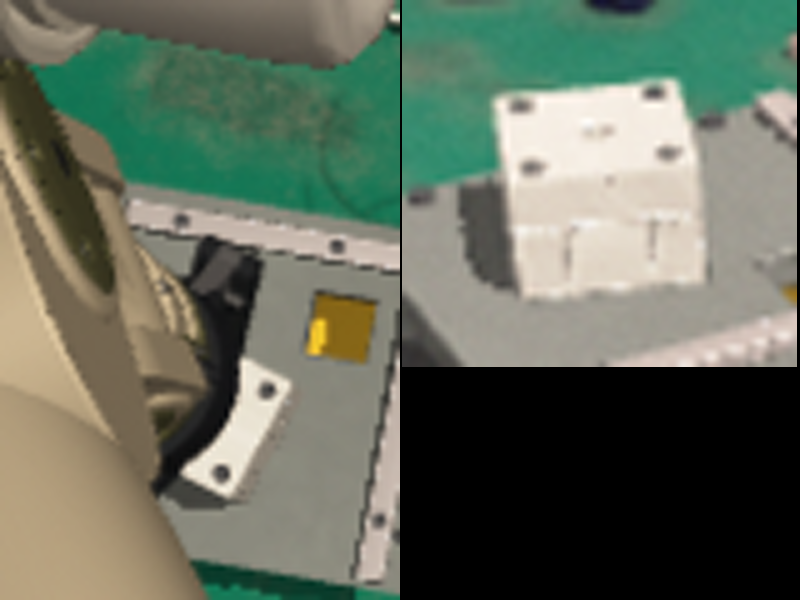

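The mould hasn't moved, but the fingers shut on nothing, and the tips look higher than the reported TCP implies. I'll raise the arm and compare the tips with their projection in free air.

Request:
carry_out:
  steps:
    - [-1,0,0,-0.02,0,0,0]
    - [-1,0,0,-0.02,0,0,0]
    - [-1,0,0,-0.02,0,0,0]
    - [-1,0,0,0,0,0,0]

```text
clock: 4.7
tcp_pos: [0.5238, 0.3012, 0.1482]
orientation: [0.001, 0.234, 0.972, 0.001]
wrist_force: [-0.8, -0.5, -0.3]
finger_gap: 0.0003
```

```bash
python3 - <<'E'
from h import *
old=np.load('cam_scene.npz')['color'].copy()
s,R=st(); c=snap('scene','s3.png',(200,60,320,200),4); p=s['tcp_pos']
im=cv2.imread('pics/s3.png')
for X,col in((p,(0,255,0)),(p-[0,0,.019],(0,0,255)),(p+[0,0,.054],(255,0,0))):
    q=((proj(c,X)-[200,60])*4).round(0); print(q); cv2.circle(im,tuple(int(i) for i in q),3,col,-1)
im2=cv2.resize(old[120:190,225:295,::-1],(300,300),interpolation=2)
o=np.zeros((560,790,3),np.uint8);o[:,:480]=im;o[:300,485:785]=im2
cv2.imwrite('pics/s3b.png',o)
E
```

```text
t 4.7 p [0.5238 0.3012 0.1482] psi 152.98 z [ 0.0033  0.0014 -1.    ] F [-0.79 -0.53 -0.26] gap 0.0003 q [ 0.39  0.39 -0.    1.18  0.   -0.71]
[214. 325.]
[217. 359.]
[206. 226.]
```

View pics/s3b.png

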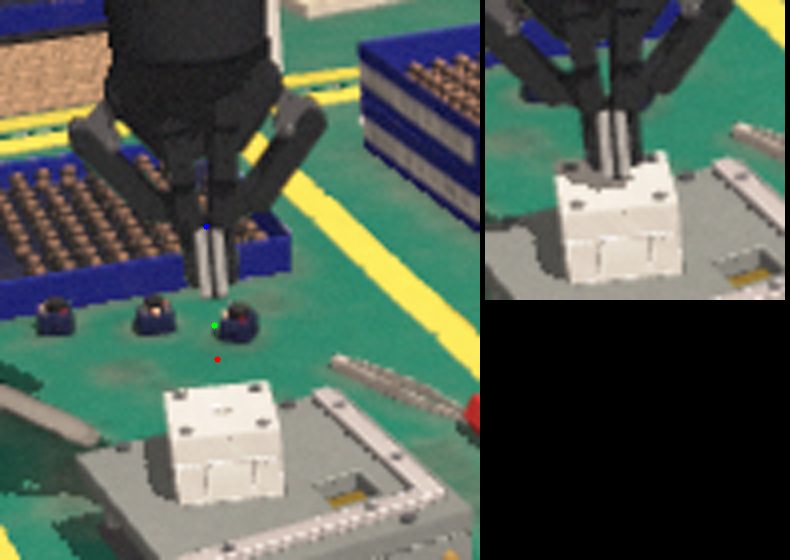

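Free-air check: the visible tips are at (215,296) and the predicted tips at (217,359). The real tips are therefore about 34 mm above where the reported TCP puts them, while the columns agree. I'll confirm this with a gentle touch on the mould's top.

Request:
carry_out:
  steps:
    - [-1,0,0,0.03,0,0,0]
    - [-1,0,0,0.03,0,0,0]
    - [-1,0,0,0,0,0,0]
    - [-1,0,0,0.0015,0,0,0]
    - [-1,0,0,0.001,0,0,0]
    - [-1,0,0,0,0,0,0]

```text
clock: 5.5
tcp_pos: [0.5227, 0.3007, 0.0844]
orientation: [0.0, 0.234, 0.972, 0.0]
wrist_force: [-0.2, 0.5, -0.2]
finger_gap: -0.0001
```

Request:
carry_out:
  steps:
    - [-1,0,0,0.001,0,0,0]
    - [-1,0,0,0.001,0,0,0]
    - [-1,0,0,0,0,0,0]

```text
clock: 5.88
tcp_pos: [0.5225, 0.3007, 0.0821]
orientation: [-0.0, 0.234, 0.972, 0.0]
wrist_force: [0.3, -0.8, -0.4]
finger_gap: 0.0002
```

Request:
carry_out:
  steps:
    - [-1,0,0,0.001,0,0,0]
    - [-1,0,0,0.001,0,0,0]
    - [-1,0,0,0,0,0,0]

```text
clock: 6.25
tcp_pos: [0.5227, 0.3007, 0.0816]
orientation: [0.0, 0.234, 0.972, 0.0]
wrist_force: [-2.5, -0.6, 7.8]
finger_gap: -0.0001
```

Request:
carry_out:
  steps:
    - [-1,0,0,0.001,0,0,0]
    - [-1,0,0,0.001,0,0,0]
    - [-1,0,0,0,0,0,0]

```text
clock: 6.62
tcp_pos: [0.5228, 0.3008, 0.0815]
orientation: [0.001, 0.234, 0.972, 0.001]
wrist_force: [-6.5, -2.5, 18.5]
finger_gap: 0.0003
```

Request:
carry_out:
  steps:
    - [-1,0,0,0.001,0,0,0]
    - [-1,0,0,0.001,0,0,0]
    - [-1,0,0,0,0,0,0]

```text
clock: 7.0
tcp_pos: [0.5229, 0.3008, 0.0814]
orientation: [0.002, 0.234, 0.972, 0.001]
wrist_force: [-10.9, -5.4, 29.9]
finger_gap: -0.0003
```

Request:
carry_out:
  steps:
    - [-1,0,0,-0.03,0,0,0]
    - [1,0,0,-0.02,0,0,0]
    - [1,0,0,0,0,0,0]
    - [1,0,0,0,0,0,0]
    - [1,0,0,0,0,0,0]
    - [1,0,0,0.02,0,0,0]
    - [1,0,0,0.02,0,0,0]
    - [1,0,0,0.02,0,0,0]
    - [1,0,0,0.016,0,0,0]
    - [1,0,0,0,0,0,0]
    - [0.5,0,0,0,0,0,0]
    - [-1,0,0,0,0,0,0]
    - [-1,0,0,0,0,0,0]
    - [-1,0,0,0,0,0,0]
    - [-1,0,0,0,0,0,0]

```text
clock: 8.88
tcp_pos: [0.5234, 0.3011, 0.0513]
orientation: [0.001, 0.234, 0.972, 0.001]
wrist_force: [-0.4, 0.6, 6.1]
finger_gap: 0.0552
```

```bash
python3 -c "
from h import *
to(.5634,.2476,.050,169.65)"
```

```text
t 8.88 p [0.5234 0.3011 0.0513] psi 152.98 z [ 0.0019  0.0011 -1.    ] F [-0.43  0.62  6.14] gap 0.0552 q [ 0.39  0.46 -0.15  0.96  0.   -0.71]
shift [-0.06   -0.0295  0.0013]
turn -0.2909
```

Request:
carry_out:
  steps:
    - [-1,0,0,-0.001,0,0,-0.1]
    - [-1,0,0,0,0,0,-0.1]
    - [-1,0,0,0,0,0,-0.091]
    - [-1,0,0,0,0,0,0]
    - [-1,-0.007,-0.0065,0,0,0,0]
    - [-1,-0.007,-0.0065,0,0,0,0]
    - [-1,-0.007,-0.0065,0,0,0,0]
    - [-1,-0.007,-0.0065,0,0,0,0]
    - [-1,-0.007,-0.0065,0,0,0,0]
    - [-1,-0.007,-0.0065,0,0,0,0]
    - [-1,0,0,0,0,0,0]
    - [-1,0,0,0,0,0,0]

```text
clock: 10.38
tcp_pos: [0.558, 0.2534, 0.0514]
orientation: [0.001, 0.091, 0.996, -0.001]
wrist_force: [1.2, -4.2, 3.2]
finger_gap: 0.0554
```

```bash
python3 -c "
from h import *
to(.5634,.2476,.050,169.65)"
```

```text
t 10.38 p [0.558  0.2534 0.0514] psi 169.56 z [ 0.0018 -0.0021 -1.    ] F [ 1.15 -4.2   3.19] gap 0.0554 q [ 0.3   0.47 -0.12  0.97 -0.   -1.09]
shift [-0.0063 -0.0047  0.0014]
turn -0.0015
```

Request:
carry_out:
  steps:
    - [-1,-0.0015,0,0,0,0,0]
    - [-1,-0.0015,0,0,0,0,0]
    - [-1,-0.0015,0,0,0,0,0]
    - [-1,0,0,0,0,0,0]

```text
clock: 10.88
tcp_pos: [0.5584, 0.2534, 0.0514]
orientation: [-0.002, 0.09, 0.996, -0.001]
wrist_force: [-9.3, -2.8, 10.1]
finger_gap: 0.0552
```

Request:
carry_out:
  steps:
    - [-1,-0.0015,0,0,0,0,0]
    - [-1,-0.0015,0,0,0,0,0]
    - [-1,0,0,0,0,0,0]

```text
clock: 11.25
tcp_pos: [0.5609, 0.2536, 0.0514]
orientation: [-0.003, 0.09, 0.996, -0.0]
wrist_force: [-9.9, -0.3, 11.5]
finger_gap: 0.0553
```

Request:
carry_out:
  steps:
    - [-1,-0.0015,0,0,0,0,0]
    - [-1,-0.0015,0,0,0,0,0]
    - [-1,0,0,0,0,0,0]

```text
clock: 11.62
tcp_pos: [0.5638, 0.2534, 0.0514]
orientation: [-0.003, 0.09, 0.996, 0.0]
wrist_force: [-10.6, 0.5, 12.3]
finger_gap: 0.0553
```

Request:
carry_out:
  steps:
    - [-1,-0.0015,0,-0.001,0,0,0]
    - [-1,-0.0015,0,0,0,0,0]
    - [-1,0,0,0,0,0,0]

```text
clock: 12.0
tcp_pos: [0.5638, 0.2533, 0.0515]
orientation: [-0.005, 0.089, 0.996, 0.0]
wrist_force: [-14.5, 1.7, 12.6]
finger_gap: 0.055
```

Request:
carry_out:
  steps:
    - [-1,-0.0015,0,0,0,0,0]
    - [-1,-0.0015,0,0,0,0,0]
    - [-1,0,0,0,0,0,0]

```text
clock: 12.38
tcp_pos: [0.5639, 0.2532, 0.0516]
orientation: [-0.008, 0.088, 0.996, 0.0]
wrist_force: [-23.8, 3.0, 18.3]
finger_gap: 0.0556
```

```bash
python3 -c "
from h import *
to(.5634,.2476,.050,169.65)"
```

```text
t 12.38 p [0.5639 0.2532 0.0516] psi 169.86 z [-0.0155  0.0018 -0.9999] F [-23.8    3.04  18.27] gap 0.0556 q [ 0.29  0.5  -0.09  1.    0.01 -1.1 ]
shift [-0.0006 -0.0056  0.0016]
turn 0.0036
```

Request:
carry_out:
  steps:
    - [-1,0.0025,-0.0015,0,0,0,0]
    - [-1,0,-0.0015,0,0,0,0]
    - [-1,0,-0.0015,0,0,0,0]
    - [-1,0,0,0,0,0,0]

```text
clock: 12.88
tcp_pos: [0.564, 0.2531, 0.0517]
orientation: [-0.005, 0.087, 0.996, 0.004]
wrist_force: [-14.4, 15.1, 8.6]
finger_gap: 0.0552
```

Request:
carry_out:
  steps:
    - [-1,0,-0.0015,0,0,0,0]
    - [-1,0,-0.0015,0,0,0,0]
    - [-1,0,0,0,0,0,0]

```text
clock: 13.25
tcp_pos: [0.5638, 0.252, 0.0519]
orientation: [-0.005, 0.086, 0.996, 0.006]
wrist_force: [-14.1, 19.7, 6.8]
finger_gap: 0.0555
```

Request:
carry_out:
  steps:
    - [-1,0,-0.0015,0,0,0,0]
    - [-1,0,-0.0015,0,0,0,0]
    - [-1,0,0,0,0,0,0]

```text
clock: 13.62
tcp_pos: [0.5632, 0.249, 0.0518]
orientation: [-0.005, 0.087, 0.996, 0.006]
wrist_force: [-12.4, 20.9, 8.0]
finger_gap: 0.0555
```

Request:
carry_out:
  steps:
    - [-1,0,-0.0015,0,0,0,0]
    - [-1,0,-0.0015,0,0,0,0]
    - [-1,0,0,0,0,0,0]

```text
clock: 14.0
tcp_pos: [0.5631, 0.2483, 0.052]
orientation: [-0.005, 0.086, 0.996, 0.008]
wrist_force: [-13.3, 26.7, 6.6]
finger_gap: 0.0555
```

Request:
carry_out:
  steps:
    - [-1,0,-0.0015,0,0,0,0]
    - [-1,0,-0.001,0,0,0,0]
    - [-1,0,0,0,0,0,0]

```text
clock: 14.38
tcp_pos: [0.563, 0.2473, 0.0525]
orientation: [-0.004, 0.087, 0.996, 0.009]
wrist_force: [-13.3, 31.8, 8.1]
finger_gap: 0.0554
```

```bash
python3 -c "
from h import *
to(.5634,.2476,.050,169.65)"
```

```text
t 14.38 p [0.563  0.2473 0.0525] psi 170.08 z [-0.007   0.0194 -0.9998] F [-13.29  31.77   8.11] gap 0.0554 q [ 0.27  0.48 -0.11  0.98  0.02 -1.12]
shift [-0.0003  0.0003  0.0025]
turn 0.0074
```

Request:
carry_out:
  steps:
    - [-1,0.001,0.0025,0,0,0,0]
    - [-1,0.001,0.002,0,0,0,0]
    - [-1,0,0,0.001,0,0,0]
    - [-1,0,0,0,0,0,0]

```text
clock: 14.88
tcp_pos: [0.5631, 0.2474, 0.0522]
orientation: [-0.003, 0.088, 0.996, 0.005]
wrist_force: [-10.5, 16.1, 12.4]
finger_gap: 0.0554
```

```bash
python3 -c "
from h import *
to(.5634,.2476,.050,169.65)"
```

```text
t 14.88 p [0.5631 0.2474 0.0522] psi 169.94 z [-0.0048  0.0107 -0.9999] F [-10.52  16.08  12.39] gap 0.0554 q [ 0.28  0.48 -0.11  0.98  0.01 -1.12]
shift [-0.0003  0.0002  0.0022]
turn 0.0051
```

Request:
carry_out:
  steps:
    - [-1,0.001,0.002,0,0,0,0]
    - [-1,0,0,0,0,0,0]
    - [-0.2,0,0,0,0,0,0]
    - [0,0,0,0,0,0,0]
    - [0.9,0,0,0,0,0,0]
    - [0.9,0,0,0,0,0,0]
    - [0.9,0,0,0,0,0,0]

```text
clock: 15.75
tcp_pos: [0.5661, 0.2431, 0.0506]
orientation: [-0.0, 0.09, 0.996, -0.0]
wrist_force: [-0.1, -0.1, -0.0]
finger_gap: 0.0812
```

```bash
python3 -c "
from h import *
to(.5634,.2476,.050,169.65)"
```

```text
t 15.75 p [0.5661 0.2431 0.0506] psi 169.62 z [-4.e-04 -3.e-04 -1.e+00] F [-0.08 -0.13 -0.02] gap 0.0812 q [ 0.28  0.48 -0.11  0.98 -0.   -1.11]
shift [0.0034 0.004  0.0006]
turn -0.0005
```

Request:
carry_out:
  steps:
    - [0.9,0,0,-0.03,0,0,0]
    - [1,0,0,-0.03,0,0,0]
    - [1,0,0,-0.03,0,0,0]
    - [1,0,0,-0.03,0,0,0]
    - [1,0,-0.0376,0,0,0,0]
    - [1,0,-0.0376,0,0,0,0]
    - [1,0,-0.0376,0,0,0,0]
    - [1,0,-0.0376,0,0,0,0]
    - [1,0,-0.0376,0,0,0,0]
    - [1,0,-0.0376,0,0,0,0]
    - [1,0,-0.0376,0,0,0,0]
    - [1,0.0015,-0.0376,0,0,0,0]
    - [1,0,0,0,0,0,0.1436]
    - [1,0,0,0,0,0,0.1436]
    - [1,0,0,0,0,0,0.1436]
    - [1,0,0,0,0,0,0.1436]
    - [1,0,0,0,0,0,0.1436]
    - [1,0,0,0,0,0,0.1436]
    - [1,0,0,0,0,0,0.1436]
    - [1,0,0,0,0,0,0]

```text
clock: 18.25
tcp_pos: [0.5105, -0.0526, 0.1709]
orientation: [-0.0, 0.558, 0.83, -0.0]
wrist_force: [0.3, 0.6, -0.2]
finger_gap: 0.0854
```

```bash
python3 - <<'E'
from h import *
to(.5105,-.0523,.057,112)
c=snap('top','t4.png'); s=snap('scene','x.png')
A=cv2.resize(c['color'][162:258,184:290,::-1],None,fx=5.5,fy=5.5,interpolation=2)
B=cv2.resize(s['color'][130:220,220:340,::-1],(200,150),interpolation=2)
C=cv2.resize(s['color'][190:300,330:410,::-1],(200,275),interpolation=2)
o=np.zeros((528,790,3),np.uint8);o[:,:583]=A;o[:150,587:787]=B;o[160:435,587:787]=C
cv2.imwrite('pics/t4.png',o)
E
```

```text
t 18.25 p [ 0.5105 -0.0526  0.1709] psi 112.11 z [-2.e-04 -0.e+00 -1.e+00] F [ 0.28  0.62 -0.17] gap 0.0854 q [-0.26  0.21 -0.19  1.17 -0.   -0.64]
shift [0.0002 0.0002 0.1139]
turn 0.0019
```

View pics/t4.png

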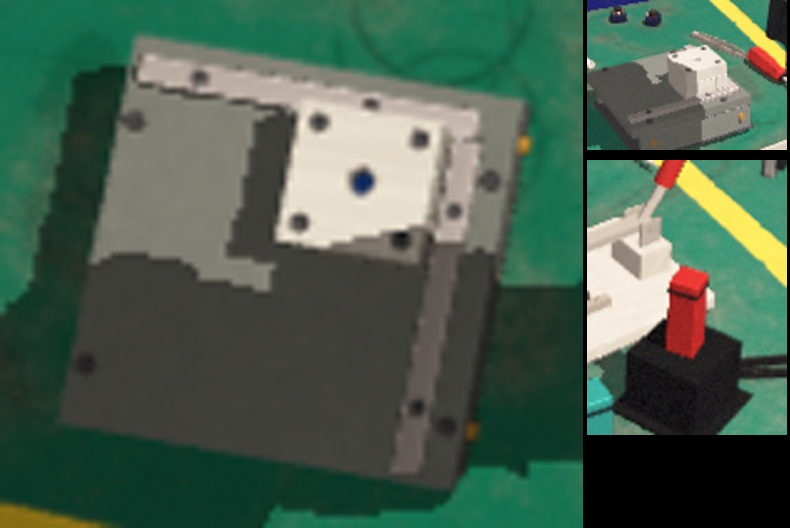

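The mould sits square in the corner, with its hole at (362,181) in the crop. Next I grip the punch.

Request:
carry_out:
  steps:
    - [1,0,0,0.03,0,0,0]
    - [1,0,0,0.03,0,0,0]
    - [1,0,0,0.03,0,0,0]
    - [1,0,0,0.024,0,0,0]
    - [1,0,0,0,0,0,0]
    - [0.3,0,0,0,0,0,0]
    - [-0.1,0,0,0,0,0,0]
    - [-0.3,0,0,0,0,0,0]
    - [-1,0,0,0,0,0,0]
    - [-1,0,0,0,0,0,0]
    - [-1,0,0,0,0,0,0]
    - [-1,0,0,0,0,0,0]
  grip_force: 60

```text
clock: 19.85
tcp_pos: [0.5109, -0.0522, 0.0577]
orientation: [0.0, 0.559, 0.829, 0.0]
wrist_force: [-0.7, 0.6, 6.4]
finger_gap: 0.0195
```

```bash
python3 - <<'E'
from h import *
c=np.load('cam_top.npz')
def A(x,y,z): return ray(c,184+(x+.5)/5.5-.5,162+(y+.5)/5.5-.5,z)
P=np.array([A(*p,.0975) for p in[(302,100),(448,125),(426,265),(275,243)]])
print(A(362,181,.0975),P.mean(0),P.round(4).tolist())
for i in range(4): d=P[i]-P[i-1]; print(np.linalg.norm(d).round(4),np.degrees(np.arctan2(d[1],d[0])).round(1))
b=c['color'].astype(float); sub=b[162+28:162+38,184+60:184+72]
m=((sub[:,:,2]-sub[:,:,0])>20); ys,xs=np.nonzero(m); print(len(xs),xs.mean()+244,ys.mean()+190, ray(c,xs.mean()+244,ys.mean()+190,.0965))
st()
E
```

```text
[0.56354677 0.24791275 0.0975    ] [0.56275283 0.24760789 0.0975    ] [[0.5958, 0.2714, 0.0975], [0.5852, 0.2144, 0.0975], [0.5303, 0.223, 0.0975], [0.5397, 0.2815, 0.0975]]
0.057 -10.2
0.058 -100.5
0.0555 171.1
0.0593 80.9
11 249.36363636363637 194.9090909090909 [0.56279841 0.24814146 0.0965    ]
t 19.85 p [ 0.5109 -0.0522  0.0577] psi 112.07 z [ 1.e-03 -1.e-04 -1.e+00] F [-0.66  0.57  6.42] gap 0.0195 q [-0.26  0.3  -0.38  0.9   0.   -0.64]
```

Request:
carry_out:
  steps:
    - [-1,0,0,-0.01,0,0,0]
    - [-1,0,0,-0.02,0,0,0]
    - [-1,0,0,-0.03,0,0,0]
    - [-1,0,0,-0.03,0,0,0]
    - [-1,0,0,-0.03,0,0,0]
    - [-1,0,0,0,0,0,0]
    - [-1,0.0323,0.0202,0,0,0,0]
    - [-1,0.0323,0.0202,0,0,0,0]
    - [-1,0.0323,0.0202,0,0,0,0]
    - [-1,0.0323,0.0201,0,0,0,0]
    - [-1,0.0323,0.0201,0,0,0,0]
    - [-1,0.0323,0.0201,0,0,0,0]
    - [-1,0.0323,0.0201,0,0,0,0]
    - [-1,0.0323,0.0202,0,0,0,0]
    - [-1,0,0,0,0,0,0]
    - [-1,0,0,0,0,0,0]

```text
clock: 21.85
tcp_pos: [0.5621, 0.2474, 0.1758]
orientation: [-0.001, 0.559, 0.829, -0.001]
wrist_force: [0.4, -0.8, -1.2]
finger_gap: 0.0188
```

```bash
python3 - <<'E'
from h import *
to(.5632,.2478,.13)
s=snap('scene','x.png')
cv2.imwrite('pics/s5.png',cv2.resize(s['color'][90:205,230:340,::-1],None,fx=5,fy=5,interpolation=2))
p=(.5632,.2478)
for z in(.0975,.134): print(((proj(s,(*p,z))-[230,90])*5).round(0))
E
```

```text
t 21.85 p [0.5621 0.2474 0.1758] psi 112.08 z [-0.0022 -0.001  -1.    ] F [ 0.4  -0.81 -1.24] gap 0.0188 q [ 0.28  0.4   0.09  1.26 -0.   -0.1 ]
shift [-0.0001  0.0013  0.0458]
[279. 382.]
[274. 304.]
```

View pics/s5.png

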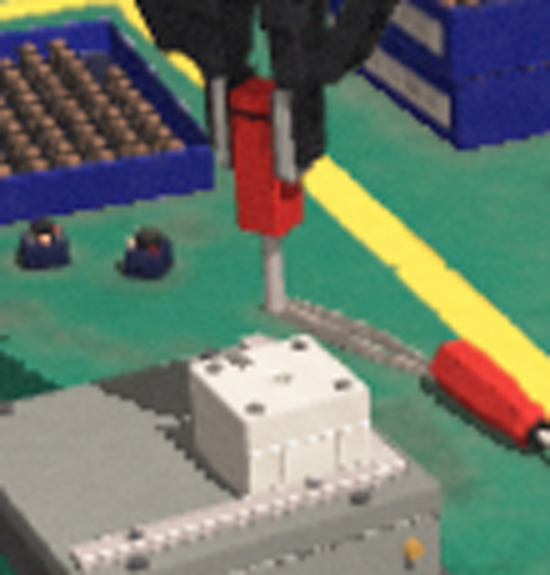

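The tip is at about (274,308), the handle is vertical, and the hole is at (283,379), compared with a predicted (279,382). I'll refine the columns numerically.

```bash
python3 - <<'E'
from h import *
s=np.load('cam_scene.npz'); g=s['color'].astype(int)
print('shank rows'); 
for v in (140,143,146,149): print(v,[tuple(g[v,u]) for u in range(280,290)])
print('hole')
for v in range(162,170): print(v,g[v,280:294].sum(1))
E
```

```text
shank rows
140 [(np.int64(54), np.int64(137), np.int64(108)), (np.int64(55), np.int64(135), np.int64(106)), (np.int64(72), np.int64(103), np.int64(90)), (np.int64(118), np.int64(106), np.int64(104)), (np.int64(132), np.int64(122), np.int64(116)), (np.int64(143), np.int64(138), np.int64(131)), (np.int64(93), np.int64(140), np.int64(119)), (np.int64(50), np.int64(139), np.int64(108)), (np.int64(50), np.int64(140), np.int64(109)), (np.int64(54), np.int64(142), np.int64(111))]
143 [(np.int64(50), np.int64(138), np.int64(108)), (np.int64(50), np.int64(136), np.int64(107)), (np.int64(73), np.int64(121), np.int64(103)), (np.int64(142), np.int64(129), np.int64(124)), (np.int64(176), np.int64(160), np.int64(154)), (np.int64(181), np.int64(169), np.int64(160)), (np.int64(128), np.int64(149), np.int64(134)), (np.int64(49), np.int64(137), np.int64(108)), (np.int64(52), np.int64(138), np.int64(106)), (np.int64(56), np.int64(142), np.int64(112))]
146 [(np.int64(52), np.int64(140), np.int64(112)), (np.int64(52), np.int64(141), np.int64(111)), (np.int64(69), np.int64(135), np.int64(109)), (np.int64(
[... 586 characters left out ...]
.int64(162)), (np.int64(172), np.int64(162), np.int64(152)), (np.int64(129), np.int64(150), np.int64(129)), (np.int64(82), np.int64(138), np.int64(113)), (np.int64(98), np.int64(155), np.int64(126))]
hole
162 [559 717 717 717 710 710 709 705 707 707 711 711 712 716]
163 [691 718 718 716 711 711 713 712 707 701 701 705 708 710]
164 [714 717 718 731 732 722 675 668 687 708 706 703 709 708]
165 [716 713 702 697 665 564 582 517 628 709 707 703 703 706]
166 [710 712 706 686 666 631 629 579 692 708 708 708 709 703]
167 [711 713 710 706 706 707 705 704 708 709 707 709 710 705]
168 [711 711 707 709 711 714 717 717 714 713 710 706 709 708]
169 [712 712 710 708 709 711 713 715 715 715 714 714 707 708]
```

Request:
carry_out:
  steps:
    - [-1,-0.0004,0.0007,0.01,0,0,0]
    - [-1,0,0,0.01,0,0,0]
    - [-1,0,0,0.007,0,0,0]
    - [-1,0,0,0,0,0,0]
    - [-1,0,0,0,0,0,0]

```text
clock: 22.52
tcp_pos: [0.5638, 0.2477, 0.1503]
orientation: [0.0, 0.559, 0.829, 0.0]
wrist_force: [-0.3, -0.5, -0.5]
finger_gap: 0.0193
```

```bash
python3 - <<'E'
from h import *
to(.5629,.2473,.13)
s=snap('scene','x.png')
cv2.imwrite('pics/s6.png',cv2.resize(s['color'][125:185,255:315,::-1],None,fx=9,fy=9,interpolation=2))
E
```

```text
t 22.52 p [0.5638 0.2477 0.1503] psi 112.05 z [ 3.e-04  1.e-04 -1.e+00] F [-0.34 -0.45 -0.55] gap 0.0193 q [ 0.28  0.41  0.04  1.2   0.   -0.1 ]
shift [-0.     -0.001   0.0203]
```

View pics/s6.png

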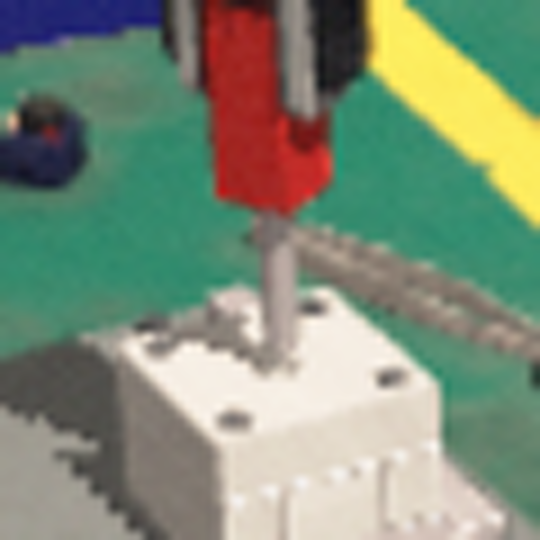

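The tip at (282,362) is right over the hole at about (282,370). I'll lower it gently.

Request:
carry_out:
  steps:
    - [-1,0,0,0.003,0,0,0]
    - [-1,0,0,0.002,0,0,0]
    - [-1,0,0,0.002,0,0,0]
    - [-1,0,0,0.002,0,0,0]
    - [-1,0,0,0,0,0,0]

```text
clock: 23.2
tcp_pos: [0.5636, 0.248, 0.1409]
orientation: [-0.0, 0.559, 0.829, 0.0]
wrist_force: [0.1, 1.9, -1.1]
finger_gap: 0.0189
```

Request:
carry_out:
  steps:
    - [-1,0,0,0.0015,0,0,0]
    - [-1,0,0,0.0015,0,0,0]
    - [-1,0,0,0,0,0,0]

```text
clock: 23.58
tcp_pos: [0.5636, 0.248, 0.1381]
orientation: [-0.0, 0.559, 0.829, 0.0]
wrist_force: [0.5, 1.9, 0.3]
finger_gap: 0.0195
```

Request:
carry_out:
  steps:
    - [-1,0,0,0.0015,0,0,0]
    - [-1,0,0,0.0015,0,0,0]
    - [-1,0,0,0,0,0,0]

```text
clock: 23.95
tcp_pos: [0.5636, 0.2479, 0.135]
orientation: [-0.0, 0.559, 0.829, 0.0]
wrist_force: [-0.2, 2.9, 0.3]
finger_gap: 0.019
```

Request:
carry_out:
  steps:
    - [-1,0.0004,0,0.002,0,0,0]
    - [-1,0,0,0.002,0,0,0]
    - [-1,0,0,0.002,0,0,0]
    - [-1,0,0,0.001,0,0,0]
    - [-1,0,0,0,0,0,0]

```text
clock: 24.58
tcp_pos: [0.5635, 0.248, 0.1278]
orientation: [-0.0, 0.559, 0.829, -0.0]
wrist_force: [0.2, 1.8, -0.3]
finger_gap: 0.0189
```

Request:
carry_out:
  steps:
    - [-1,0,0,0.0015,0,0,0]
    - [-1,0,0,0.0015,0,0,0]
    - [-1,0,0,0.0015,0,0,0]
    - [-1,0,0,0,0,0,0]

```text
clock: 25.08
tcp_pos: [0.5641, 0.2482, 0.1251]
orientation: [0.001, 0.559, 0.829, 0.001]
wrist_force: [-0.9, 2.4, 6.7]
finger_gap: 0.0188
```

Request:
carry_out:
  steps:
    - [-1,0,0,0.0015,0,0,0]
    - [-1,0,0,0.0015,0,0,0]
    - [-1,0,0,0,0,0,0]

```text
clock: 25.45
tcp_pos: [0.5641, 0.2483, 0.1223]
orientation: [0.001, 0.559, 0.829, 0.001]
wrist_force: [-1.8, 1.3, 8.2]
finger_gap: 0.0193
```

Request:
carry_out:
  steps:
    - [-1,0,0,0.0015,0,0,0]
    - [-1,0,0,0.0015,0,0,0]
    - [-1,0,0,0.0015,0,0,0]
    - [-1,0,0,0,0,0,0]

```text
clock: 25.95
tcp_pos: [0.5642, 0.2483, 0.1178]
orientation: [0.001, 0.559, 0.829, 0.001]
wrist_force: [-1.8, 1.3, 8.4]
finger_gap: 0.0193
```

Request:
carry_out:
  steps:
    - [-1,0,0,0.0015,0,0,0]
    - [-1,0,0,0.0015,0,0,0]
    - [-1,0,0,0.0015,0,0,0]
    - [-1,0,0,0,0,0,0]

```text
clock: 26.45
tcp_pos: [0.5641, 0.2482, 0.1136]
orientation: [0.001, 0.559, 0.829, 0.001]
wrist_force: [-2.7, 1.1, 8.9]
finger_gap: 0.0191
```

Request:
carry_out:
  steps:
    - [-1,0,0,0.001,0,0,0]
    - [-1,0,0,0.001,0,0,0]
    - [-1,0,0,0,0,0,0]

```text
clock: 26.82
tcp_pos: [0.5642, 0.2483, 0.1117]
orientation: [0.001, 0.559, 0.829, 0.001]
wrist_force: [-2.2, 2.5, 9.8]
finger_gap: 0.019
```

Request:
carry_out:
  steps:
    - [-1,0,0,0.001,0,0,0]
    - [-1,0,0,0.001,0,0,0]
    - [-1,0,0,0,0,0,0]

```text
clock: 27.2
tcp_pos: [0.5641, 0.2482, 0.1093]
orientation: [0.001, 0.559, 0.829, 0.001]
wrist_force: [-2.7, 2.1, 8.0]
finger_gap: 0.0193
```

Request:
carry_out:
  steps:
    - [-1,0,0,0.001,0,0,0]
    - [-1,0,0,0.001,0,0,0]
    - [-1,0,0,0,0,0,0]

```text
clock: 27.58
tcp_pos: [0.5637, 0.2481, 0.1059]
orientation: [0.0, 0.559, 0.829, 0.0]
wrist_force: [-1.1, 1.9, 6.3]
finger_gap: 0.0192
```

Request:
carry_out:
  steps:
    - [-1,0,0,0.001,0,0,0]
    - [-1,0,0,0.001,0,0,0]
    - [-1,0,0,0,0,0,0]

```text
clock: 27.95
tcp_pos: [0.5638, 0.2482, 0.1059]
orientation: [0.001, 0.559, 0.829, 0.001]
wrist_force: [-5.6, 1.2, 14.7]
finger_gap: 0.0193
```

Request:
carry_out:
  steps:
    - [-1,0,0,-0.006,0,0,0]
    - [-1,0,0,-0.01,0,0,0]
    - [-1,0,0,-0.015,0,0,0]
    - [-1,0,0,-0.02,0,0,0]
    - [-1,0,0,-0.02,0,0,0]
    - [-1,0,0,0,0,0,0]
    - [-1,-0.0323,-0.0202,0,0,0,0]
    - [-1,-0.0323,-0.0202,0,0,0,0]
    - [-1,-0.0323,-0.0202,0,0,0,0]
    - [-1,-0.0323,-0.0202,0,0,0,0]
    - [-1,-0.0323,-0.0202,0,0,0,0]
    - [-1,-0.0323,-0.0202,0,0,0,0]
    - [-1,-0.0323,-0.0203,0,0,0,0]
    - [-1,-0.0323,-0.0203,0,0,0,0]
    - [-1,0,0,0,0,0,0]
    - [-1,0,0,0,0,0,0]
    - [-1,0,0,0,0,0,0]

```text
clock: 30.08
tcp_pos: [0.5105, -0.0513, 0.1743]
orientation: [-0.0, 0.558, 0.83, -0.0]
wrist_force: [-0.0, -0.5, 0.2]
finger_gap: 0.0193
```

```bash
python3 - <<'E'
from h import *
to(.5109,-.0522,.0577)
c=snap('top','x.png'); s=snap('scene','y.png')
A=cv2.resize(c['color'][162:258,184:290,::-1],None,fx=4,fy=4,interpolation=2)
B=cv2.resize(s['color'][170:300,330:410,::-1],None,fx=4.5,fy=4.5,interpolation=2)
o=np.zeros((585,790,3),np.uint8);o[:A.shape[0],:A.shape[1]]=A;o[:B.shape[0],428:428+B.shape[1]]=B
cv2.imwrite('pics/t7.png',o)
for z in(.052,.115): print(((proj(s,(.5107,-.0522,z))-[330,170])*4.5+[428,0]).round(0))
E
```

```text
t 30.07 p [ 0.5105 -0.0513  0.1743] psi 112.13 z [-5.e-04  3.e-04 -1.e+00] F [-0.01 -0.52  0.16] gap 0.0193 q [-0.26  0.21 -0.19  1.18  0.   -0.64]
shift [-0.001   0.      0.1166]
[605. 425.]
[614. 288.]
```

View pics/t7.png

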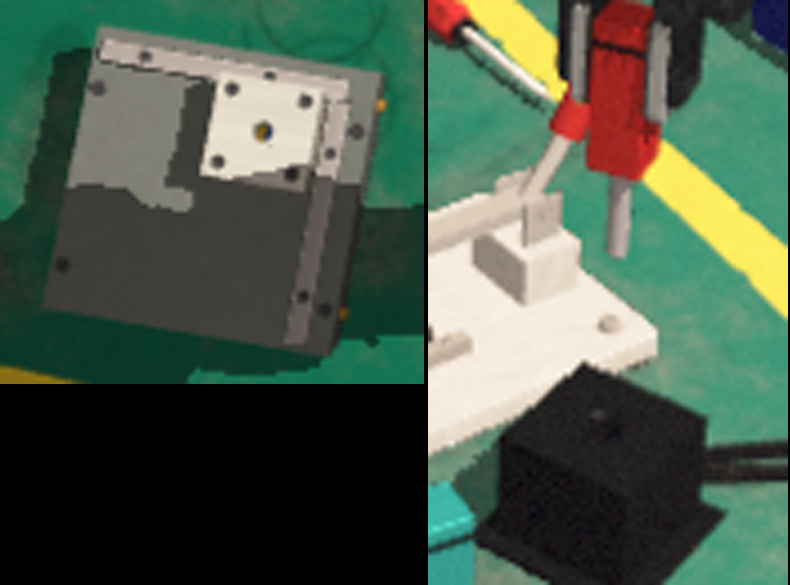

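The hole now shows yellow and blue below, so the block is in the tray. The holder mouth at (603,420) agrees with the prediction. Now I insert the punch.

Request:
carry_out:
  steps:
    - [-1,-0.001,0,0.025,0,0,0]
    - [-1,0,0,0.025,0,0,0]
    - [-1,0,0,0.02,0,0,0]
    - [-1,0,0,0,0,0,0]
    - [-1,0,0,0.004,0,0,0]
    - [-1,0,0,0.004,0,0,0]
    - [-1,0,0,0.004,0,0,0]
    - [-1,0,0,0,0,0,0]

```text
clock: 31.18
tcp_pos: [0.5108, -0.0531, 0.0925]
orientation: [-0.0, 0.559, 0.829, 0.0]
wrist_force: [0.7, -0.2, -0.4]
finger_gap: 0.019
```

Request:
carry_out:
  steps:
    - [-1,0,0,0.005,0,0,0]
    - [-1,0,0,0.005,0,0,0]
    - [-1,0,0,0.005,0,0,0]
    - [-1,0,0,0,0,0,0]

```text
clock: 31.68
tcp_pos: [0.5105, -0.0529, 0.077]
orientation: [-0.001, 0.559, 0.829, -0.0]
wrist_force: [-0.0, 0.0, -0.1]
finger_gap: 0.0195
```

Tip is in the bore with no side force.

Request:
carry_out:
  steps:
    - [-1,0,0,0.006,0,0,0]
    - [-1,0,0,0.006,0,0,0]
    - [-1,0,0,0.004,0,0,0]
    - [-1,0,0,0.002,0,0,0]
    - [-1,0,0,0,0,0,0]

```text
clock: 32.3
tcp_pos: [0.5109, -0.053, 0.0594]
orientation: [-0.0, 0.559, 0.829, -0.0]
wrist_force: [0.1, 0.3, -0.8]
finger_gap: 0.0192
```

Request:
carry_out:
  steps:
    - [-1,0,0,0.001,0,0,0]
    - [-1,0,0,0.001,0,0,0]
    - [-1,0,0,0,0,0,0]

```text
clock: 32.67
tcp_pos: [0.5111, -0.0531, 0.0577]
orientation: [0.0, 0.559, 0.829, 0.0]
wrist_force: [0.7, 0.2, -0.3]
finger_gap: 0.0191
```

Request:
carry_out:
  steps:
    - [-1,0,0,0.001,0,0,0]
    - [-1,0,0,0,0,0,0]
    - [-0.2,0,0,0,0,0,0]
    - [0.2,0,0,0,0,0,0]
    - [1,0,0,0,0,0,0]
    - [1,0,0,0,0,0,0]
    - [1,0,0,0,0,0,0]
    - [1,0,0,-0.02,0,0,0]
    - [1,0,0,-0.03,0,0,0]
    - [1,0,0,-0.04,0,0,0]
    - [1,0,0,-0.04,0,0,0]
    - [1,0,0,0,0,0,0]
    - [1,0,0,0,0,0,0]

```text
clock: 34.3
tcp_pos: [0.5108, -0.053, 0.1862]
orientation: [-0.0, 0.559, 0.829, 0.0]
wrist_force: [0.1, -0.2, -0.7]
finger_gap: 0.0855
```

```bash
python3 - <<'E'
from h import *
st()
c=snap('top','x.png'); s=snap('scene','y.png')
A=cv2.resize(c['color'][180:215,225:275,::-1],None,fx=8,fy=8,interpolation=2)
B=cv2.resize(s['color'][170:300,330:410,::-1],None,fx=4.5,fy=4.5,interpolation=2)
o=np.zeros((585,790,3),np.uint8);o[:A.shape[0],:A.shape[1]]=A;o[:B.shape[0],428:428+B.shape[1]]=B
C=cv2.resize(s['color'][120:220,200:340,::-1],(410,293),interpolation=2);o[288:581,:410]=C
cv2.imwrite('pics/t8.png',o)
E
```

```text
t 34.3 p [ 0.5108 -0.053   0.1862] psi 112.06 z [-2.e-04  2.e-04 -1.e+00] F [ 0.08 -0.18 -0.72] gap 0.0855 q [-0.26  0.2  -0.16  1.2   0.   -0.64]
```

View pics/t8.png

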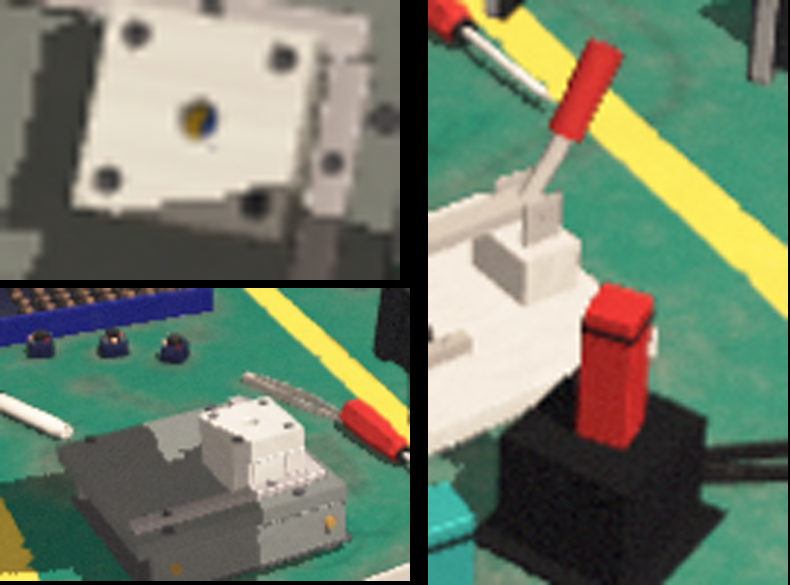

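The punch is upright and seated at (615,370). The mould is flat and square in the corner, and its hole shows yellow tray with the blue block at the right edge.

```bash
python3 -c "
from workcell import env
print(env.hand_in())"
```

```text
the job is handed in; nothing more can be done
None
```

The block is out of the mould and in the yellow tray, and I handed the job in at about 34 s on the clock. The hand-in gives no verdict, so these are my own last checks.

- **Mould:** I slid it against both fences by feel, and the last pictures show it flat and square in the corner. Its hole was at about (0.563, 0.248) m, which agrees with where the camera put the opening.
- **Block:** It moved at about 7–10 N. It came free when the handle was almost on the mould's top; I stopped at 15 N. Yellow tray and part of the blue block now show through the hole, so the block has shifted slightly to one side. I couldn't see its full pose in the tray.
- **Punch:** It is upright in its holder with the handle down, released with nothing touching it and the gripper about 13 cm higher.
- **Bystanders:** I touched none of them. The screwdriver and the visible end of the tweezers looked unmoved in the last pictures; I didn't check the loupe again.

**Disagreement:** the fingertips really stand about 35 mm higher than the reported TCP height implies. My first grasp of the mould closed on nothing above it. I confirmed the offset in a picture and by a gentle touch of about 30 N on the mould's top, then allowed for it in every later move.

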